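# Brace the tea canister in its stand and unscrew the cap

## Robot

A 6-joint arm with a two-finger parallel gripper is mounted at the origin on the work surface. World frame = base frame: x ahead of the robot, y to its left, z up, the work surface at z = 0. Lengths are in mm, angles in degrees, forces in N, time in s.
With the tool pointing down it reaches from about 300 to 825 mm from the base axis. Payload 5.4 kg.
Tool frame: the origin (TCP) lies at the very end of the fingers, on their centre line; the grasp point (between the pads) lies 19 mm behind it (ctrl.pinch_z is the distance from the TCP to the grasp point, in mm); y points along the fingers, z is the direction in which the jaws open and shut, and the axes are right-handed (so a half turn about y gives the same grasp; the last joint's range is limited). The gripper opens to 92 mm and grips with 3 to 60 N. Pads are 20 mm wide; open, the fingers measure 128 mm over their backs; the gripper's body (75 mm by 189 mm) begins 69 mm behind the grasp point.
Start: joints at [-82.168, 9.076, 91.501, -0, 79.423, -12.038], TCP at [195.413, -540.759, 214.601] pointing down, gripper open.
Joint ranges: [-166.64, 166.64], [-54.1, 131.32], [10.49, 154.53], [-73.88, 253.88], [9.74, 151.15], [-171.62, 171.62]. Speed limits (degrees/s): [147.25, 147.25, 180, 180, 180, 180].

## Interface

Orientations are given as a 3x3 rotation matrix whose columns are the frame's x, y, z axes.
In Python, from bench import monitor, viewer, ctrl gives the robot as it stands.
- The arm moves only by the shell command python3 -m crank 'ROWS' [FORCE]. ROWS is JSON, a list of rows, each a list of 3 entries, a list of its own where there are three numbers: the shift along the tool's x, y, z in m, then the turn, a rotation vector about the tool's x, y, z in degrees, then the gripper's target within -1 to 1 (shut at 1, half-way at 0, fully open at -1). In form: [[[dx, dy, dz], [wx, wy, wz], claw], ...]. A call has 1 to 12 rows; each row shifts and turns the commanded pose from where the row before left it, along the tool's axes as they then stand; what a row does not reach is not made up. A row lasts 1/12 s, in which the tool goes at most 41.7 mm and 7.16 degrees, less where a joint would pass 70% of its speed; a pose out of reach is approached as far as the arm can. A call with a gripper value outside its range is refused whole. The fingers move at their own pace and stop on an object; FORCE is the grip in N (left out, the last holds). Time passes only in rows, so rows that do not move let the fingers close. It gives the time, the measured TCP pose, the force and the opening at its end, in the units of the state.
- monitor.observe(): the state, without advancing time (a new reading comes with each control period).
- viewer.camera(name): name is "side" or "top" or "wrist"; returns a dict with "color" (480x640x3 uint8, red, green, blue), "fx", "fy", "cx", "cy" (pixels), "k1" (the pictures are not rectified: a ray, as slopes to the right and down, at radius r is drawn at 1 + k1 r^2 times it, then the intrinsics apply), "rvec" (rotation vector, rad) and "tvec" (3), from world to camera coordinates, as OpenCV has them. Camera axes: x right, y down, z forward; pixel columns grow to the right and rows downward; lengths in mm; the calibration is good to about 2 mm. A picture is of the moment at which its call begins. There is no depth.
- ctrl.sign_off(): hands the job in, once; it reports no verdict.
The state is a dict: "time": time; "q": joint angles; "joint_velocities": joint speeds; "joint_torque": joint torques, N m; "ee_pos": TCP position; "tcp_rot": TCP orientation; "contact_force": force on the tool from outside, world axes, zero at the start; "ft_torque": the same for the moment, N m; "grip_width": opening from 0.0 (shut) to 1.0 (fully open).
Only numpy, scipy, OpenCV 4.12 (cv2) and the standard library are available. Lean on these libraries where they do the work, as an engineer would, in place of code of your own. Each camera call takes 0.05 s, during which the arm holds its last target. There are 200 camera calls.

## Task

Lift the square steel tea canister and slide it upright all the way down into the square well of the bamboo stand, so that it cannot turn. Then unscrew its tight black cap anticlockwise until the thread lets go (about 75 degrees, less than a quarter turn), stop turning there, and lift the cap straight up off the neck while the canister stays home in the well. Finish while still holding the cap level and still, clear of the neck and centred just above it (its rim about 1 to 3 cm above the mouth), and do not let go; leave the teapot, cups, remote control and candy box as they are.

Things in the scene. Friction and masses are not known exactly. Their poses are not given: they have to be found in the camera images.
- canister_centre (a point): Centre of the loose square stainless steel tea canister (without neck), 56 x 56 mm, 100 mm high, 0.45 kg; 50 mm above its underside. x, y axes square to its side faces, z up. Its round neck (34 mm dia, 20 mm high) is under the cap; 133 mm high with the cap. Can be gripped by opposite side faces from above, the gripper reaching past the cap. Standing free, it would turn with the cap.
- canister_foot (a point): Centre of the canister's underside.
- mouth (a point): Centre of the top of the canister's neck, 120 mm above its underside.
- cap_centre (a point): Centre of the black ribbed screw cap, 52 mm dia, 32 mm high, 40 g; 16 mm below its top. Screwed on, it is 117 mm above the canister's underside, its rim 1 mm above the canister's shoulder: grip its upper part, fingertips above the shoulder. White stripe on top along its x axis, at first the canister's x. Turning does not raise it. Play: 2 mm up, 3 degrees. Raise over 19 mm to clear the neck.
- thread (a joint): Turn of the cap's thread on the canister (rad): 0 screwed tight, growing anticlockwise seen from above. Stiff all the way, 0.2 N m. At 1.0 and above the cap lifts off; below that, pulling the cap lifts the canister with it. Stop before 1.5. It stays as left when the cap comes off.
- stand: Heavy light bamboo block fixed to the cabinet top, 120 x 120 mm, 45 mm high, with a central square well, sides parallel to the block's: 60 mm wide (4 mm wider than the canister), 35 mm deep, its mouth bevelled 6 mm at 45 degrees. Origin: centre of the underside; x, y along its sides. The canister fits in any of four quarter turns.
- well_floor (a point): Centre of the well's floor, 10 mm above the cabinet top; the canister's underside rests here when fully home.
- teapot: White ceramic teapot on the green tray, 100 mm dia, 106 mm high, 160 mm over spout and handle; origin: centre of its underside. Leave alone.
- cup0: Small glass cup on the tray, 48 mm dia, 45 mm high; origin: centre of its underside. Leave alone.
- cup1: As cup0.
- cup2: As cup0.
- cup3: As cup0.
- remote: Black remote control, 165 x 45 x 16 mm, lying on the cabinet top; origin: centre of its underside. Leave alone.
- candy_lid (a joint): Flap lid of the red candy box (box 140 x 180 x 60 mm, fixed, off to the left): 0 shut, growing as it opens; half raised at the start, stays where it is. Leave alone.
Things that resemble listed ones, but are neither listed nor needed, are in the scene too. Of the things shaped like the part that bears canister_centre, the bare steel one is meant. There is more than one size of the part that bears cap_centre; the job needs the smaller.

How it is judged:
By the outcome, as a careful person would: the job done as asked, in the order asked, and still so for the second after the job is handed in, while the arm keeps its last pose, push and grip.
It also fails if it takes over 58 s, if anything falls off the work surface, if the arm or the gripper's body presses on something with over 40 N, if the wrist force passes 120 N, or if a joint passes its speed limit or range.

## Working session

There is one attempt and no reset: what is moved stays moved. The work goes in short steps, Python scripts to look and compute and a shell command to move; the robot and the scene stay as the last step left them, time stands still between calls to the robot, and variables do not carry over. Pictures are saved under pics/ and viewed, about 8 in all and at most 12, crops included, and the job is handed in when it is done.

```bash
mkdir -p pics; ls; cat > h.py <<'E'
import numpy as np, cv2
from bench import monitor, viewer, ctrl
def cam(n):
    c=viewer.camera(n); c['R']=cv2.Rodrigues(np.array(c['rvec'],float))[0]; c['t']=np.array(c['tvec'],float).ravel(); return c
def ray(c,u,v):
    d=np.array([(u-c['cx'])/c['fx'],(v-c['cy'])/c['fy']]); s=d.copy()
    for _ in range(20): s=d/(1+c['k1']*(s@s))
    o=-c['R'].T@c['t']; return o, c['R'].T@np.array([s[0],s[1],1])
def onz(c,u,v,z):
    o,d=ray(c,u,v); return o+d*(z-o[2])/d[2]
def proj(c,P):
    p=c['R']@np.array(P,float)+c['t']; s=p[:2]/p[2]; s=s*(1+c['k1']*(s@s)); return np.array([c['fx']*s[0]+c['cx'],c['fy']*s[1]+c['cy']])
def save(c,n,crop=None,k=1):
    im=c['color'][:,:,::-1]
    if crop: x0,y0,x1,y1=crop; im=im[y0:y1,x0:x1]
    cv2.imwrite('pics/'+n+'.png',cv2.resize(im,None,fx=k,fy=k,interpolation=cv2.INTER_CUBIC))
E
python3 - <<'E'
from h import *
import pickle
d={}
for n in ('top','side','wrist'):
    c=cam(n); d[n]=c; save(c,n+'0'); print(n,c['fx'],c['k1'],-c['R'].T@c['t'],c['R'][2])
pickle.dump(d,open('d0.pkl','wb'))
s=monitor.observe(); print(s)
E
```

```text
pics
top 447.5591124522288 -0.08320046003144609 [ 377.78714427   10.47019802 1378.0778161 ] [ 0.1194399   0.00183817 -0.99283973]
side 620.0129687433916 -0.06774603169153329 [   85.83492062 -1250.19364056  1328.96254504] [ 0.25802825  0.69056704 -0.67567639]
wrist 373.4434413654057 -0.025336373507382843 [ 260.36551966 -516.20925704  383.68594302] [-0.23467963 -0.0826953  -0.96854889]
{'time': 0.15, 'q': array([-8.21663010e+01,  9.10501370e+00,  9.15528891e+01, -1.73166441e-03,
        7.94240201e+01, -1.20378811e+01]), 'joint_velocities': array([-0.01939372,  0.03206661, -0.21311428,  0.11149778, -0.04938365,
        0.08196369]), 'joint_torque': array([-1.76218764e-03, -3.85916626e+01, -3.22433925e+01,  6.99834921e-02,
        3.50960763e-02, -8.02017644e-05]), 'ee_pos': array([ 195.35472482, -540.29457738,  213.86235113]), 'tcp_rot': array([[-9.40454984e-01, -2.24314865e-04,  3.39918185e-01],
       [-3.39918152e-01,  1.41242956e-03, -9.40453962e-01],
       [-2.69152689e-04, -9.99998977e-01, -1.40457511e-03]]), 'contact_force': array([-0.05217811,  1.08875818,  1.00833412]), 'ft_torque': array([ 0.02359508, -0.01723466, -0.0094833 ]), 'grip_width': 0.9994624504957269}
```

View pics/top0.png

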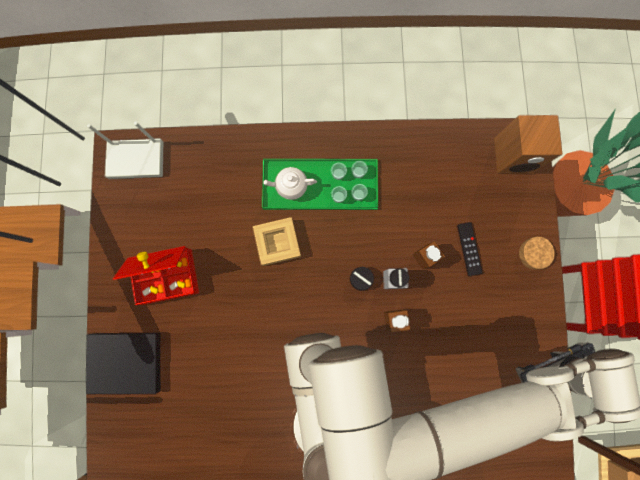

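View pics/side0.png

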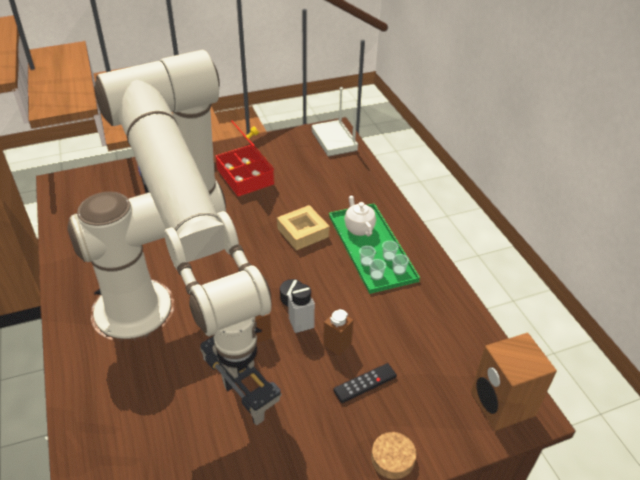

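Top view: candidates are the steel canister (396,278) with a black cap and white stripe, and two wooden ones with white caps (433,253) and (399,321). A loose, larger black cap lies at (361,278). The bare steel one fits the description. The stand is at (277,241).

```bash
python3 - <<'E'
from h import *
import pickle
d=pickle.load(open('d0.pkl','rb'));c=d['top']
save(c,'crop',(240,210,460,340),3.6)
for n,u,v,z in (('cap',398,277,133),('bigcap',361,278,32),('w1',433,253,133),('w2',399,321,133),('stand',277,241,45),('remote',470,249,16)):
    print(n,onz(c,u,v,z).round(1))
g=c['color'].astype(int)
hsv=cv2.cvtColor(c['color'],cv2.COLOR_RGB2HSV)
m=cv2.inRange(hsv,(15,60,120),(32,200,255)); m[:200]=0;m[280:]=0;m[:,:240]=0;m[:,320:]=0
p=np.argwhere(m)[:,::-1]; pw=np.array([onz(c,u,v,45)[:2] for u,v in p],np.float32)
print(len(p),cv2.minAreaRect(pw))
E
```

```text
cap [ 433.1 -204.1  133. ]
bigcap [ 437.8 -109.9   32. ]
w1 [ 497.3 -306.1  133. ]
w2 [ 311.7 -201.4  133. ]
stand [555.3 139.4  45. ]
remote [ 517.6 -452.    16. ]
1654 ((557.1614990234375, 142.9248046875), (123.86420440673828, 123.8128890991211), 11.89001750946045)
```

View pics/crop.png

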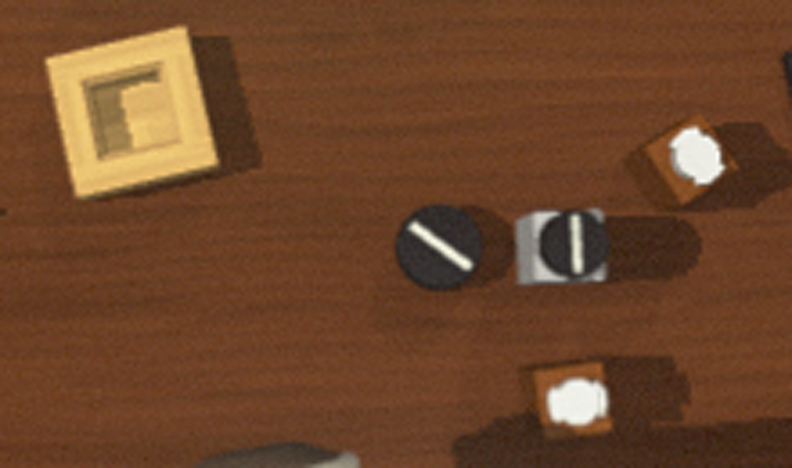

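The crop confirms it: the steel body's cap is at full-image (399,277), with its stripe along world x. The loose cap is at (361,278), clearly bigger. I'll grip with the jaws along world x, which is free of neighbours. First I'll turn and go above it.

```bash
python3 -m crank '[[[0,0,0],[0,-7,0],-1],[[0,0,0],[0,-7,0],-1],[[0,0,0],[0,-7,0],-1],[[0,0,0],[0,-7,0],-1],[[0,0,0],[0,-7,0],-1],[[0,0,0],[0,-7,0],-1],[[0,0,0],[0,-7,0],-1],[[0,0,0],[0,-7,0],-1],[[0,0,0],[0,-7,0],-1],[[0,0,0],[0,-7,0],-1],[[0,0,0],[0,0,0],-1]]' 20
python3 -m crank '[[[-0.014,-0.005,0.010],[0,0,0],-1],[[-0.028,-0.005,0.020],[0,0,0],-1],[[-0.028,-0.005,0.020],[0,0,0],-1],[[-0.028,-0.005,0.020],[0,0,0],-1],[[-0.028,-0.005,0.020],[0,0,0],-1],[[-0.028,-0.005,0.020],[0,0,0],-1],[[-0.028,-0.005,0.020],[0,0,0],-1],[[-0.028,-0.005,0.020],[0,0,0],-1],[[-0.028,-0.005,0.020],[0,0,0],-1],[[-0.028,-0.005,0.020],[0,0,0],-1],[[-0.028,-0.005,0.020],[0,0,0],-1],[[-0.028,-0.005,0.020],[0,0,0],-1]]'
python3 -m crank '[[[-0.010,0,0.006],[0,0,0],-1],[[0,0,0],[0,0,0],-1],[[0,0,0],[0,0,0],-1]]'
python3 - <<'E'
from h import *
import pickle
c=cam('wrist'); save(c,'w1'); pickle.dump(c,open('w1.pkl','wb'))
c2=cam('top'); save(c2,'t1'); pickle.dump(c2,open('t1.pkl','wb'))
s=monitor.observe(); print(s['q'].round(1),s['tcp_rot'].round(3))
E
```

```text
time: 1.07
ee_pos: [195.4, -540.5, 214.2]
tcp_rot: [[0.001, -0.0, 1.0], [-1.0, 0.001, 0.001], [-0.001, -1.0, -0.0]]
contact_force: [-0.6, -0.3, -0.1]
grip_width: 0.998
time: 2.07
ee_pos: [426.8, -217.7, 274.8]
tcp_rot: [[-0.006, 0.0, 1.0], [-1.0, -0.0, -0.006], [0.0, -1.0, 0.0]]
contact_force: [0.1, -0.8, -0.0]
grip_width: 1.0
time: 2.32
ee_pos: [431.8, -209.5, 274.2]
tcp_rot: [[-0.003, -0.001, 1.0], [-1.0, -0.0, -0.003], [0.0, -1.0, -0.001]]
contact_force: [-0.1, -0.2, -0.1]
grip_width: 1.0
[-40.4  -7.4 101.4  -0.   86.  -40.2] [[-0.005 -0.001  1.   ]
 [-1.     0.    -0.005]
 [-0.    -1.    -0.001]]
```

View pics/w1.png

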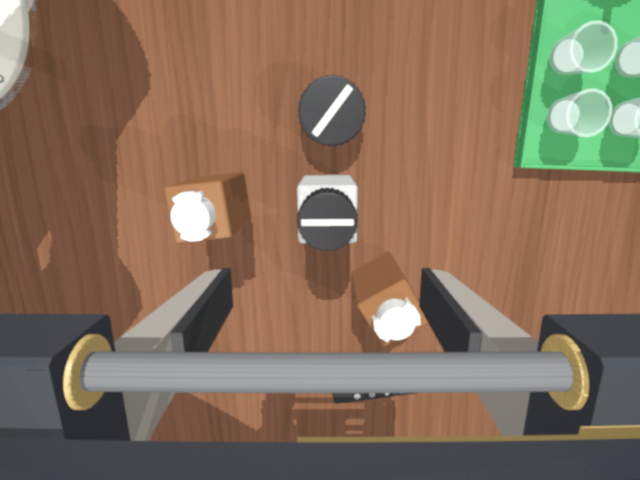

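Wrist view: steel canister cap at (328,219) with the stripe horizontal, shoulder corners around (298,181)–(357,243), big loose cap at (332,110), wooden tins left and right.

```bash
python3 - <<'E'
from h import *
import pickle
c=pickle.load(open('w1.pkl','rb'));g=c['color']
hsv=cv2.cvtColor(g,cv2.COLOR_RGB2HSV)
def roi(m,x0,y0,x1,y1):
    z=np.zeros_like(m);z[y0:y1,x0:x1]=m[y0:y1,x0:x1];return z
blk=roi(cv2.inRange(hsv,(0,0,0),(180,255,70)),290,180,365,255)
can=roi(cv2.inRange(hsv,(0,0,120),(180,40,255)),290,165,365,255)
n,l,st,ce=cv2.connectedComponentsWithStats(blk); i=1+np.argmax(st[1:,4]); print(st[i],ce[i])
cnt=np.argwhere(l==i)[:,::-1]; (u,v),r=cv2.minEnclosingCircle(cnt.astype(np.float32)); print(u,v,r, onz(c,u,v,131).round(1), onz(c,u,v,131)-onz(c,u+r,v,131))
p=np.argwhere(can)[:,::-1]; print(p.min(0),p.max(0))
# stripe
st_=roi(cv2.inRange(hsv,(0,0,150),(180,60,255)),297,213,359,231)
q=np.array([onz(c,a,b,133)[:2] for a,b in np.argwhere(st_)[:,::-1]],np.float32); print('stripe',cv2.minAreaRect(q), cv2.fitLine(q,cv2.DIST_L2,0,.01,.01).ravel())
# left/right edge of steel by row
for row in range(172,250,6):
    xs=np.where(can[row])[0]
    if len(xs): print(row,xs.min(),xs.max(), onz(c,xs.min(),row,100)[:2].round(1), onz(c,xs.max()+1,row,100)[:2].round(1))
# stand from top
t=pickle.load(open('t1.pkl','rb')); h2=cv2.cvtColor(t['color'],cv2.COLOR_RGB2HSV)
save(t,'stand',(240,205,320,280),8)
save(c,'can',(280,160,375,260),6)
E
```

```text
[311 189  33   8  89] [326.70786517 191.58426966]
327.0 195.5 16.007909774780273 [ 432.  -184.7  131. ] [-13.48782016   0.03358217   0.        ]
[297 175] [357 243]
stripe ((431.966796875, -207.57595825195312), (6.107358455657959, 44.40485763549805), 89.85853576660156) [ 9.9994630e-01  1.0365688e-02  4.3132513e+02 -2.0736269e+02]
178 302 351 [ 409.2 -173. ] [ 455.  -173.2]
184 299 355 [ 406.3 -178.5] [ 458.7 -178.7]
190 297 357 [ 404.4 -184. ] [ 460.7 -184.2]
196 297 357 [ 404.2 -189.6] [ 460.8 -189.8]
202 297 357 [ 404.1 -195.2] [ 460.9 -195.4]
208 297 356 [ 404.  -200.9] [ 460. -201.]
220 300 354 [ 406.6 -212.3] [ 458.3 -212.5]
226 302 352 [ 408.3 -218.1] [ 456.5 -218.3]
232 298 355 [ 404.4 -224. ] [ 459.5 -224.1]
238 298 356 [ 404.3 -229.9] [ 460.5 -230. ]
```

View pics/can.png

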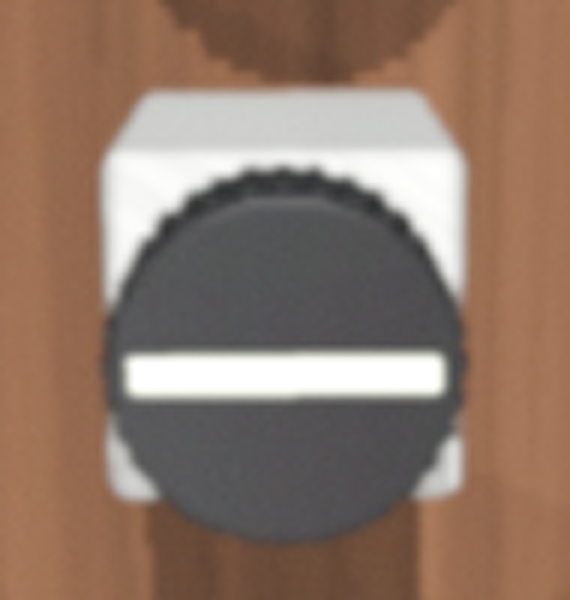

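Canister centre is about (432,-207.5) with yaw about 0. Descending and gripping 78 mm up its side.

```bash
python3 -m crank '[[[-0.001,0.015,0.0005],[0,0,0],-1],[[0,0.025,0],[0,0,0],-1],[[0,0.025,0],[0,0,0],-1],[[0,0.025,0],[0,0,0],-1],[[0,0.025,0],[0,0,0],-1],[[0,0.025,0],[0,0,0],-1],[[0,0.025,0],[0,0,0],-1],[[0,0.020,0],[0,0,0],-1],[[0,0.015,0],[0,0,0],-1],[[0,0.010,0],[0,0,0],-1],[[0,0.005,0],[0,0,0],-1],[[0,0,0],[0,0,0],-1]]'
python3 -m crank '[[[0,0,0],[0,0,0],1],[[0,0,0],[0,0,0],1],[[0,0,0],[0,0,0],1],[[0,0,0],[0,0,0],1],[[0,0,0],[0,0,0],1],[[0,0,0],[0,0,0],1],[[0,0,0],[0,0,0],1],[[0,0,0],[0,0,0],1]]' 35
```

```text
time: 3.42
ee_pos: [431.7, -208.6, 58.7]
tcp_rot: [[-0.004, -0.002, 1.0], [-1.0, 0.001, -0.004], [-0.001, -1.0, -0.002]]
contact_force: [-0.7, -0.3, 0.1]
grip_width: 0.997
time: 4.08
ee_pos: [432.8, -208.4, 60.0]
tcp_rot: [[-0.002, 0.0, 1.0], [-1.0, -0.0, -0.002], [0.0, -1.0, 0.0]]
contact_force: [-1.0, 0.4, 3.8]
grip_width: 0.609
```

View pics/stand.png

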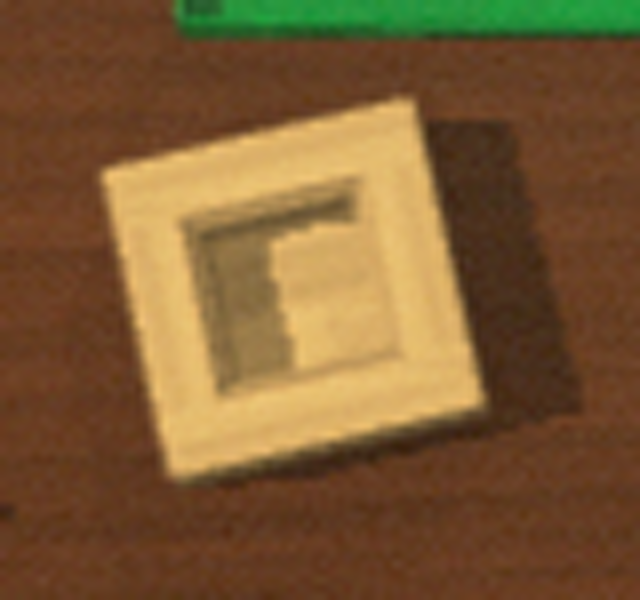

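```bash
python3 - <<'E'
from h import *
import pickle
c=pickle.load(open('d0.pkl','rb'))['side'];t=pickle.load(open('t1.pkl','rb'))
# stand top-face corners from the top view, brightest-yellow mask = top face
for cc,(x0,y0,x1,y1) in ((t,(245,210,310,275)),(c,(270,200,335,255))):
    hsv=cv2.cvtColor(cc['color'],cv2.COLOR_RGB2HSV)
    m=cv2.inRange(hsv,(15,50,195),(35,220,255)); z=np.zeros_like(m); z[y0:y1,x0:x1]=m[y0:y1,x0:x1]
    q=np.array([onz(cc,u,v,45)[:2] for u,v in np.argwhere(z)[:,::-1]],np.float32)
    print(len(q),cv2.minAreaRect(q))
E
```

```text
1223 ((557.2586059570312, 142.28695678710938), (118.71106719970703, 118.53160095214844), 11.818442344665527)
766 ((555.0699462890625, 148.46890258789062), (122.46723175048828, 123.17735290527344), 11.626936912536621)
```

Gripped (56 mm). The stand's top face fits at about (557.3,142.3), yaw 11.8°. I'll lift the canister, move near the stand, align the yaw, and look from close by.

```bash
python3 -m crank '[[[0,-0.010,0],[0,0,0],1],[[0,-0.020,0],[0,0,0],1],[[0,-0.025,0],[0,0,0],1],[[0,-0.025,0],[0,0,0],1],[[0,-0.020,0],[0,0,0],1],[[0,-0.015,0],[0,0,0],1],[[0,-0.005,0],[0,0,0],1],[[0,0,0],[0,0,0],1]]'
python3 -m crank '[[[-0.010,0,0.006],[0,0,0],1],[[-0.018,0,0.010],[0,0,0],1],[[-0.022,0,0.012],[0,0,0],1],[[-0.024,0,0.013],[0,0,0],1],[[-0.024,0,0.013],[0,0,0],1],[[-0.024,0,0.013],[0,0,0],1],[[-0.024,0,0.013],[0,0,0],1],[[-0.024,0,0.013],[0,0,0],1],[[-0.022,0,0.012],[0,0,0],1],[[-0.018,0,0.010],[0,0,0],1],[[-0.012,0,0.006],[0,0,0],1],[[-0.006,0,0.003],[0,0,0],1]]'
python3 -m crank '[[[0,0,0],[0,-3.9,0],1],[[0,0,0],[0,-3.9,0],1],[[0,0,0],[0,-4,0],1],[[0,0,0],[0,0,0],1],[[0,0,0],[0,0,0],1],[[0,0,0],[0,0,0],1]]'
python3 - <<'E'
from h import *
import pickle
c=cam('wrist'); save(c,'w2'); pickle.dump(c,open('w2.pkl','wb'))
s=monitor.observe(); print(s['q'].round(1),s['contact_force'])
E
```

```text
time: 4.75
ee_pos: [432.9, -208.5, 180.4]
tcp_rot: [[-0.002, 0.001, 1.0], [-1.0, -0.001, -0.002], [0.001, -1.0, 0.001]]
contact_force: [1.0, -1.4, -6.4]
grip_width: 0.608
time: 5.75
ee_pos: [556.6, 21.6, 177.7]
tcp_rot: [[-0.0, -0.003, 1.0], [-1.0, 0.001, -0.0], [-0.001, -1.0, -0.003]]
contact_force: [-0.0, -0.2, -4.5]
grip_width: 0.606
time: 6.25
ee_pos: [556.8, 19.1, 179.1]
tcp_rot: [[0.2, -0.001, 0.98], [-0.98, 0.0, 0.2], [-0.0, -1.0, -0.001]]
contact_force: [-0.2, -1.1, -4.9]
grip_width: 0.607
[-10.5   8.1  96.6  -0.   75.3 -22. ] [-0.08664255 -1.11746869 -5.69807796]
```

View pics/w2.png

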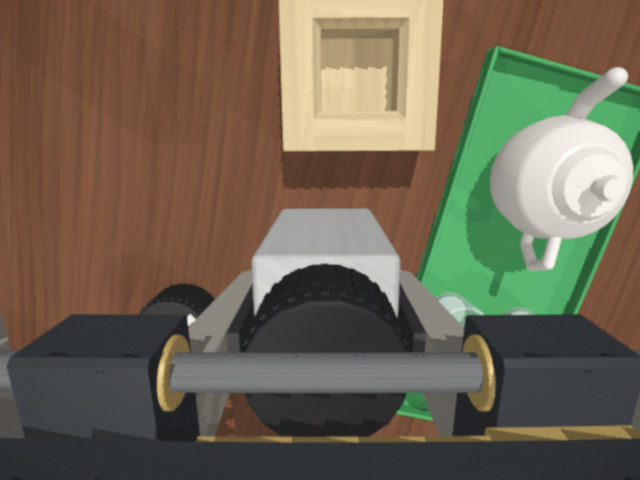

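Wrist view: held canister upright, stand ahead with its front top edge from (283,150) to (435,150), side edges near columns 281 and 440, well around (313–410, 17–120).

```bash
cat > meas.py <<'E'
from h import *
import pickle,sys
c=pickle.load(open('w2.pkl','rb')); hsv=cv2.cvtColor(c['color'],cv2.COLOR_RGB2HSV)
m=cv2.inRange(hsv,(15,30,150),(40,150,255)); m[200:]=0; m[:,:260]=0; m[:,460:]=0
L=[];R=[];F=[]
for r in range(10,140,5):
    xs=np.where(m[r])[0]; L.append(onz(c,xs.min()-.5,r,45)[:2]); R.append(onz(c,xs.max()+.5,r,45)[:2])
for k in range(295,425,5):
    ys=np.where(m[:,k])[0]; F.append(onz(c,k,ys.max()+.5,45)[:2])
def fit(P):
    v=cv2.fitLine(np.array(P,np.float32),cv2.DIST_HUBER,0,.01,.01).ravel(); return v[:2],v[2:]
res={}
for n,P in (('L',L),('R',R),('F',F)):
    d,p=fit(P); res[n]=(d,p); print(n,d.round(4),p.round(1),'ang',np.degrees(np.arctan2(d[1],d[0])).round(2))
a=np.radians(float(sys.argv[1])); ex=np.array([np.cos(a),np.sin(a)]); ey=np.array([-np.sin(a),np.cos(a)])
print('width',ex@(res['R'][1]-res['L'][1]))
cx=ex@(res['R'][1]+res['L'][1])/2; cy=ey@res['F'][1]+60
print('stand',(cx*ex+cy*ey).round(1))
s=monitor.observe(); T=s['ee_pos']; z=s['tcp_rot'][:,2]; print('tool',T.round(1),np.degrees(np.arctan2(z[1],z[0])).round(2))
dd=cx*ex+cy*ey-T[:2]; print('tool shift x,z',dd@s['tcp_rot'][:2,0],dd@s['tcp_rot'][:2,2])
E
python3 meas.py 11.8
```

```text
L [ 0.2085 -0.978 ] [496.4 138.1] ang -77.97
R [ 0.2063 -0.9785] [615.6 159.3] ang -78.1
F [0.9796 0.2009] [561.   83.5] ang 11.59
width 121.0456728571712
stand [557. 144.]
tool [556.9  19.2 179.3] 11.56
tool shift x,z -122.30525783331515 25.102623694994605
```

Stand is about (557,144), yaw 11.8° (two views agree within 2 mm, and the bevel takes that). Moving over, then descending gently and watching the force.

```bash
python3 -m crank '[[[-0.010,0,0.002],[0,-0.2,0],1],[[-0.018,0,0.004],[0,0,0],1],[[-0.022,0,0.005],[0,0,0],1],[[-0.022,0,0.005],[0,0,0],1],[[-0.020,0,0.004],[0,0,0],1],[[-0.016,0,0.003],[0,0,0],1],[[-0.010,0,0.002],[0,0,0],1],[[-0.003,0,0],[0,0,0],1],[[0,0,0],[0,0,0],1],[[0,0,0],[0,0,0],1]]'
python3 -m crank '[[[0,0.010,0],[0,0,0],1],[[0,0.015,0],[0,0,0],1],[[0,0.015,0],[0,0,0],1],[[0,0.012,0],[0,0,0],1],[[0,0.006,0],[0,0,0],1],[[0,0.004,0],[0,0,0],1],[[0,0,0],[0,0,0],1],[[0,0,0],[0,0,0],1]]'
python3 -m crank '[[[0,0.003,0],[0,0,0],1],[[0,0.003,0],[0,0,0],1],[[0,0.003,0],[0,0,0],1],[[0,0.003,0],[0,0,0],1],[[0,0.003,0],[0,0,0],1],[[0,0,0],[0,0,0],1]]'
python3 - <<'E'
from h import *
c=cam('top'); save(c,'t3',(230,190,330,290),6)
c=cam('side'); save(c,'s3',(250,150,350,260),6)
E
```

```text
time: 7.13
ee_pos: [556.8, 142.5, 179.6]
tcp_rot: [[0.205, -0.0, 0.979], [-0.979, -0.001, 0.205], [0.001, -1.0, -0.0]]
contact_force: [0.4, 0.3, -5.7]
grip_width: 0.606
time: 7.8
ee_pos: [557.2, 142.9, 118.1]
tcp_rot: [[0.206, 0.001, 0.979], [-0.979, 0.0, 0.206], [0.0, -1.0, 0.001]]
contact_force: [-0.0, -0.8, -5.4]
grip_width: 0.605
time: 8.3
ee_pos: [556.1, 143.0, 101.7]
tcp_rot: [[0.206, -0.002, 0.979], [-0.979, -0.0, 0.206], [-0.0, -1.0, -0.002]]
contact_force: [-0.9, 0.7, -5.4]
grip_width: 0.609
```

```bash
python3 -m crank '[[[0,0.003,0],[0,0,0],1],[[0,0.003,0],[0,0,0],1],[[0,0.003,0],[0,0,0],1],[[0,0,0],[0,0,0],1],[[0,0,0],[0,0,0],1]]'
python3 -m crank '[[[0,0.003,0],[0,0,0],1],[[0,0.003,0],[0,0,0],1],[[0,0,0],[0,0,0],1]]'
```

```text
time: 8.82
ee_pos: [556.5, 143.0, 93.2]
tcp_rot: [[0.206, -0.001, 0.979], [-0.979, -0.0, 0.206], [-0.0, -1.0, -0.001]]
contact_force: [0.3, 0.4, -5.3]
grip_width: 0.606
time: 9.07
ee_pos: [556.3, 142.9, 86.8]
tcp_rot: [[0.206, -0.001, 0.979], [-0.979, -0.0, 0.206], [-0.0, -1.0, -0.001]]
contact_force: [0.5, 0.5, -5.7]
grip_width: 0.608
```

It is in the well without touching, with the foot at about z = 27. Continuing to the floor.

```bash
python3 -m crank '[[[0,0.004,0],[0,0,0],1],[[0,0.004,0],[0,0,0],1],[[0,0.004,0],[0,0,0],1],[[0,0.002,0],[0,0,0],1],[[0,0,0],[0,0,0],1],[[0,0,0],[0,0,0],1]]'
python3 -m crank '[[[0,0.001,0],[0,0,0],1],[[0,0.001,0],[0,0,0],1],[[0,0.001,0],[0,0,0],1],[[0,0,0],[0,0,0],1],[[0,0,0],[0,0,0],1]]'
```

```text
time: 9.57
ee_pos: [556.6, 143.0, 73.3]
tcp_rot: [[0.206, -0.0, 0.979], [-0.979, -0.0, 0.206], [-0.0, -1.0, -0.0]]
contact_force: [0.3, 0.1, -5.1]
grip_width: 0.609
time: 9.98
ee_pos: [556.7, 143.0, 70.5]
tcp_rot: [[0.206, -0.0, 0.979], [-0.979, -0.0, 0.206], [0.0, -1.0, -0.0]]
contact_force: [-0.0, 0.8, -5.9]
grip_width: 0.607
```

```bash
python3 -m crank '[[[0,0.001,0],[0,0,0],1],[[0,0.001,0],[0,0,0],1],[[0,0,0],[0,0,0],1],[[0,0,0],[0,0,0],1]]'
python3 -m crank '[[[0,0,0],[0,0,0],-0.3],[[0,0,0],[0,0,0],-1],[[0,0,0],[0,0,0],-1],[[0,0,0],[0,0,0],-1],[[0,0,0],[0,0,0],-1],[[0,0,0],[0,0,0],-1],[[0,0,0],[0,0,0],-1],[[0,0,0],[0,0,0],-1]]'
```

```text
time: 10.32
ee_pos: [557.2, 143.0, 70.0]
tcp_rot: [[0.206, 0.001, 0.979], [-0.979, -0.0, 0.206], [0.0, -1.0, 0.001]]
contact_force: [-4.7, -0.3, 6.0]
grip_width: 0.607
time: 10.98
ee_pos: [556.8, 143.0, 68.6]
tcp_rot: [[0.206, 0.0, 0.979], [-0.979, 0.0, 0.206], [-0.0, -1.0, 0.0]]
contact_force: [0.3, 0.1, -0.3]
grip_width: 1.0
```

Floor contact was felt (+6 N against -5.5 N hanging) and the canister is released. I'll raise to cap height and check centring and seating.

```bash
python3 -m crank '[[[0,-0.006,0],[0,0,0],-1],[[0,-0.012,0],[0,0,0],-1],[[0,-0.014,0],[0,0,0],-1],[[0,-0.010,0],[0,0,0],-1],[[0,-0.004,0],[0,0,0],-1],[[0,0,0],[0,0,0],-1],[[0,0,0],[0,0,0],-1]]'
cat > cap.py <<'E'
from h import *
import sys
c=cam('wrist'); save(c,sys.argv[1]); Z=float(sys.argv[2])
s=monitor.observe(); T=s['ee_pos']; R=s['tcp_rot']
u0,v0=proj(c,[T[0],T[1],Z]).round().astype(int); print('expected px',u0,v0)
m=cv2.inRange(cv2.cvtColor(c['color'],cv2.COLOR_RGB2HSV),(0,0,150),(180,70,255)); z=np.zeros_like(m); z[v0-70:v0+70,u0-70:u0+70]=m[v0-70:v0+70,u0-70:u0+70]
n,l,st,ce=cv2.connectedComponentsWithStats(z)
for i in range(1,n):
    if st[i,4]<150: continue
    q=np.array([onz(c,a,b,Z)[:2] for a,b in np.argwhere(l==i)[:,::-1]],np.float32)
    r=cv2.minAreaRect(q); v=cv2.fitLine(q,cv2.DIST_L2,0,.01,.01).ravel(); d=np.array(r[0])-T[:2]
    print(st[i],'ctr',np.round(r[0],1),np.round(r[1],1),'ang',np.degrees(np.arctan2(v[1],v[0])).round(1),'off tool x,z',(d@R[:2,0]).round(1),(d@R[:2,2]).round(1))
print(T.round(1),'jaw',np.degrees(np.arctan2(R[1,2],R[0,2])).round(1),s['contact_force'].round(1),s['ft_torque'].round(2),s['q'].round(1))
E
python3 cap.py w4 143
```

```text
time: 11.57
ee_pos: [556.9, 143.0, 114.8]
tcp_rot: [[0.206, 0.0, 0.979], [-0.979, 0.0, 0.206], [0.0, -1.0, 0.0]]
contact_force: [0.0, -0.4, -0.4]
grip_width: 0.998
expected px 326 315
[258 245  35  52 494] ctr [529.3 158.9] [25.4  8.3] ang 76.0 off tool x,z -21.2 -23.2
[359 245  37  39 679] ctr [574.1 172.5] [11.9 19.4] ang -49.3 off tool x,z -25.3 23.4
[ 272  307  108   13 1336] ctr [556.2 143.7] [44.5  5.4] ang 12.3 off tool x,z -0.7 -0.1
[556.4 143.  114.2] jaw 11.9 [ 1.1  0.6 -0.2] [-0.08 -0.09 -0.01] [ 2.4 14.5 97.  -0.  68.5 -9.5]
```

View pics/w4.png

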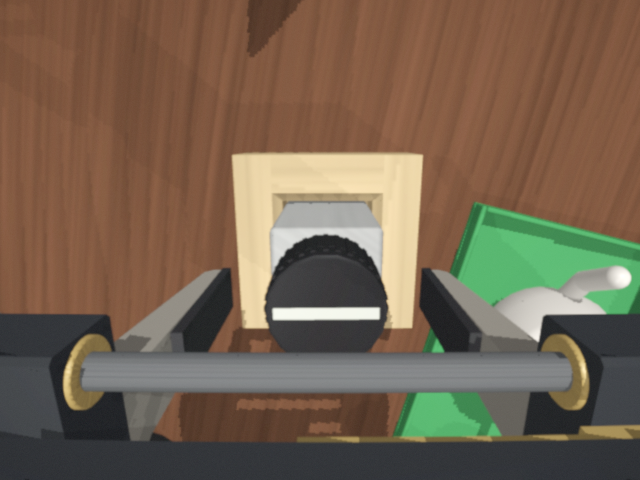

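Canister upright in the well, cap stripe centred at (326,313), offset under 1 mm. Closing on the cap and turning it anticlockwise.

```bash
python3 -m crank '[[[-0.0005,0,0],[0,0,0],1],[[0,0,0],[0,0,0],1],[[0,0,0],[0,0,0],1],[[0,0,0],[0,0,0],1],[[0,0,0],[0,0,0],1],[[0,0,0],[0,0,0],1],[[0,0,0],[0,0,0],1],[[0,0,0],[0,0,0],1],[[0,0,0],[0,0,0],1]]' 45
python3 -m crank '[[[0,0,0],[0,-2,0],1],[[0,0,0],[0,-4,0],1],[[0,0,0],[0,-4,0],1],[[0,0,0],[0,-4,0],1],[[0,0,0],[0,-4,0],1],[[0,0,0],[0,-4,0],1],[[0,0,0],[0,-4,0],1],[[0,0,0],[0,-4,0],1],[[0,0,0],[0,0,0],1],[[0,0,0],[0,0,0],1]]'
python3 cap.py w5 143
```

```text
time: 12.37
ee_pos: [556.7, 143.5, 114.6]
tcp_rot: [[0.206, -0.0, 0.979], [-0.979, 0.0, 0.206], [-0.0, -1.0, -0.0]]
contact_force: [0.9, -0.7, -0.4]
grip_width: 0.559
time: 13.2
ee_pos: [556.8, 143.8, 114.6]
tcp_rot: [[0.666, 0.0, 0.746], [-0.746, 0.001, 0.666], [-0.0, -1.0, 0.001]]
contact_force: [0.5, 2.8, -0.7]
grip_width: 0.558
expected px 326 315
[359 245  37  26 657] ctr [555.4 176.1] [14.7 10.4] ang 11.0 off tool x,z -25.0 20.5
[ 272  309  107   13 1353] ctr [556.5 143.6] [44.1  5.4] ang 42.0 off tool x,z -0.1 -0.3
[556.8 143.7 114.7] jaw 41.8 [ 1.7  1.1 -2. ] [ 0.35 -0.28 -0.03] [  2.4  14.5  97.    0.   68.5 -39.3]
```

Stripe follows the jaws (42°, a 30° turn). Turning on to 76° in total.

```bash
python3 -m crank '[[[0,0,0],[0,-4,0],1],[[0,0,0],[0,-4,0],1],[[0,0,0],[0,-5,0],1],[[0,0,0],[0,-5,0],1],[[0,0,0],[0,-5,0],1],[[0,0,0],[0,-5,0],1],[[0,0,0],[0,-5,0],1],[[0,0,0],[0,-5,0],1],[[0,0,0],[0,-4,0],1],[[0,0,0],[0,-4,0],1],[[0,0,0],[0,0,0],1],[[0,0,0],[0,0,0],1]]'
python3 cap.py w6 143
python3 - <<'E'
from h import *
c=cam('top'); save(c,'t6',(220,180,340,290),5)
E
```

```text
time: 14.25
ee_pos: [556.8, 143.5, 114.7]
tcp_rot: [[0.999, 0.0, 0.04], [-0.04, -0.0, 0.999], [0.0, -1.0, 0.0]]
contact_force: [1.1, 1.3, -0.7]
grip_width: 0.563
expected px 324 315
[256 245  37  26 583] ctr [531.3 124.6] [14.4 10.4] ang -60.9 off tool x,z -24.7 -19.8
[358 245  23  24 226] ctr [531.1 163.7] [12.8  5. ] ang 33.8 off tool x,z -26.5 19.2
[382 245  12  26 244] ctr [533.1 169.6] [10.6  4.3] ang 7.8 off tool x,z -24.7 25.2
[ 273  309  107   12 1279] ctr [556.8 144.2] [44.1  5. ] ang 87.7 off tool x,z -0.0 0.7
[254 365 140   2 204] ctr [580.7 142.1] [59.9  0.5] ang 87.4 off tool x,z 24.0 -0.4
[ 254  369  140   16 1765] ctr [586.2 141.9] [60.8  7.6] ang 87.9 off tool x,z 29.5 -0.4
[556.8 143.4 114.6] jaw 87.7 [ 1.7  1.3 -0.3] [ 0.2  -0.38 -0.08] [  2.4  14.5  97.   -0.   68.5 -85.3]
```

View pics/w6.png

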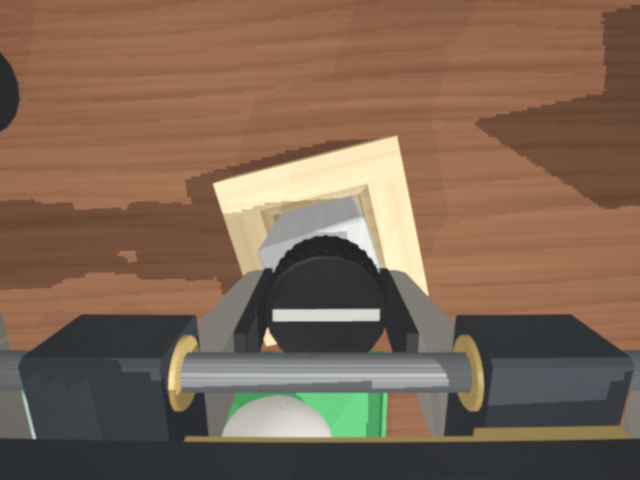

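The wrist view shows the stripe at (326,315), cap turned 75.8° with the canister still seated at the stand's angle. Lifting gently first, watching for canister weight (4.5 N extra means it came along).

```bash
python3 -m crank '[[[0,-0.002,0],[0,0,0],1],[[0,-0.002,0],[0,0,0],1],[[0,-0.002,0],[0,0,0],1],[[0,0,0],[0,0,0],1],[[0,0,0],[0,0,0],1]]'
```

```text
time: 14.77
ee_pos: [556.7, 143.4, 121.0]
tcp_rot: [[0.999, 0.0, 0.037], [-0.037, -0.0, 0.999], [0.0, -1.0, -0.0]]
contact_force: [0.3, 0.4, -0.1]
grip_width: 0.56
```

No extra weight, so the cap is free. Raising to 39 mm in total.

```bash
python3 -m crank '[[[0,-0.004,0],[0,0,0],1],[[0,-0.005,0],[0,0,0],1],[[0,-0.005,0],[0,0,0],1],[[0,-0.005,0],[0,0,0],1],[[0,-0.005,0],[0,0,0],1],[[0,-0.005,0],[0,0,0],1],[[0,-0.003,0],[0,0,0],1],[[0,-0.001,0],[0,0,0],1],[[0,0,0],[0,0,0],1],[[0,0,0],[0,0,0],1],[[0,0,0],[0,0,0],1],[[0,0,0],[0,0,0],1]]'
python3 cap.py w7 182
python3 - <<'E'
from h import *
c=cam('top'); a=c['color'][180:290,220:340,::-1]
s=cam('side'); b=s['color'][160:270,250:370,::-1]
cv2.imwrite('pics/end.png',cv2.resize(np.hstack([a,b]),None,fx=3.3,fy=3.3,interpolation=cv2.INTER_CUBIC))
w=cv2.imread('pics/w7.png')[130:480,180:470]; e=cv2.imread('pics/end.png')
w=cv2.resize(w,(184,222)); o=np.zeros((e.shape[0]+222,e.shape[1],3),np.uint8); o[:e.shape[0]]=e; o[e.shape[0]:,:184]=w; cv2.imwrite('pics/end.png',o); print(o.shape)
E
```

```text
time: 15.77
ee_pos: [556.5, 143.5, 153.2]
tcp_rot: [[0.999, -0.001, 0.037], [-0.037, 0.0, 0.999], [-0.001, -1.0, -0.0]]
contact_force: [-0.8, 0.4, -0.3]
grip_width: 0.556
expected px 324 315
[272 245  21  16 172] ctr [528.9 127.9] [7.9 6.2] ang -60.9 off tool x,z -27.0 -16.6
[358 245  22  27 167] ctr [531.4 163.5] [13.8  4.2] ang 30.7 off tool x,z -25.8 19.0
[378 245  16  26 327] ctr [532.5 168.7] [10.7  5.9] ang 13.4 off tool x,z -24.9 24.3
[ 273  309  107   12 1221] ctr [556.2 144.1] [43.8  5. ] ang 88.3 off tool x,z -0.3 0.6
[ 254  373  140   10 1188] ctr [586.1 142. ] [60.5  4.6] ang 88.5 off tool x,z 29.6 -0.4
[556.5 143.5 153.3] jaw 87.9 [ 0.5 -0.2 -0.6] [ 0.02 -0.11 -0.01] [  2.4  12.1  95.2   0.   72.8 -85.5]
(585, 792, 3)
```

View pics/end.png

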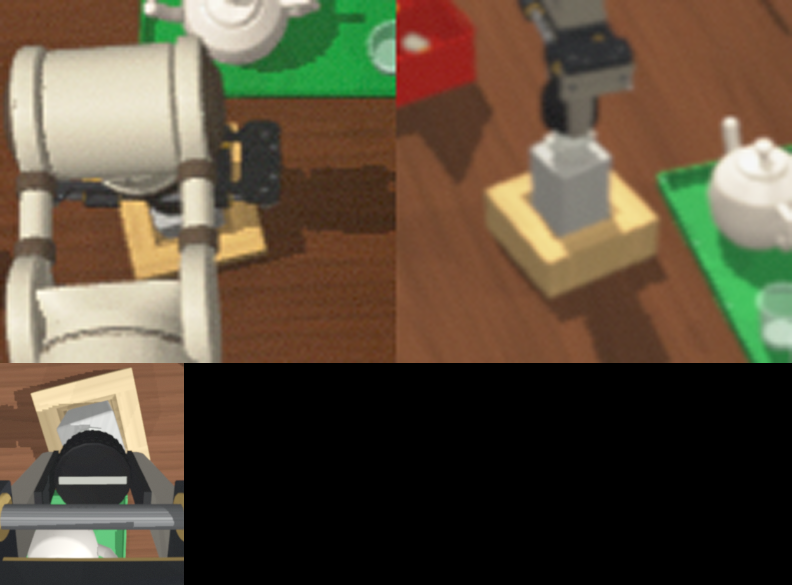

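Side view: the canister is home in the well with its bare neck showing, and the cap is held above it. Handing in.

```bash
python3 -c "
from bench import ctrl; print(ctrl.sign_off())"
```

```text
the job is handed in; nothing more can be done
None
```

The job is done and handed in at about 16 s of the 58 s allowed. The steel canister went into the well until I felt the floor. I turned its cap about 76° anticlockwise and lifted it 39 mm straight up, and the gripper still holds it.

**Last checks**
- **Canister:** the side view shows it home in the well with its bare neck exposed. No extra weight came up with the cap.
- **Cap:** it is level and within 1 mm of the jaws' centre. Its rim is about 20 mm above the mouth, worked out from the lift rather than measured directly.
- **Turn:** the stripe followed the jaws to 75.8°. The canister may have turned a few degrees in the well's play, so the thread itself may be slightly less, but it let go cleanly.
- **Other things:** no contact or forces beyond the expected loads showed at any check. The teapot and tray look undisturbed in the last views; the cups are only partly in view, and I did not re-check the remote or candy box.

One disagreement: a rough side-view fit put the stand about 5 mm from the other two views. I used those two, and the canister went in without touching.

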